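# Lock the drawbar with the linch pin

## Task

Take the linch pin out of its wooden block and push it down through the slot in the blue anchor sleeve and through the drawbar inside, its ring sticking out past the sleeve's free end, until its shoulder sits fully home on the sleeve. The drawbar's hole lies somewhere along the slot, not at its middle: feel for it with the pin's tip, gently, without forcing. Then flip the sprung ring down over the free end until it snaps over the pin's lower end, and let go; leave the gauge, the hex keys and the spanner alone.

Things in the scene. Friction and masses are not known exactly. Their poses are not given: they have to be found in the camera images.
- pin: Steel linch pin, 0.16 kg. Origin: centre of the underside of its round shoulder (20 mm across, 4 mm thick); z up along the pin, towards the head; the open ring sticks out to -x of this frame. Shank below: 11 mm in diameter, 56 mm long, the last 6 mm tapering to a flat 7.6 mm tip. At the start it stands in the wooden block, shoulder on the block's top; must end in the sleeve.
- pin_grip (a point): On the pin's axis, inside its red grip (16 mm along x, 14 mm along y), 40 mm above the shoulder's underside and 10 mm under the grip's top; the grip starts 13 mm above the shoulder's underside; axes as pin. Pinch here from above, closing along y; fingertips may reach 20 mm lower before they meet the ring's legs.
- ring (a joint): Angle of the brass ring, rad. 0 = open: sticks out to -x of the pin, 0.26 above level; grows as it swings down; 1.68 = closed, its outer end beside the pin's lower point. Hinge axis along the pin's y, 8 mm above the shoulder's underside. An over-centre spring (about 0.2 N m, 3 to 4 N at the ring's end) holds it at either end; past 0.84 it snaps shut by itself.
- ring_bow (a point): Middle of the ring's outer end (wire 5 mm thick), 60 mm from the ring's hinge axis. The ring is 49 mm wide outside (along the pin's y), 39 mm inside: its legs straddle the 31 mm sleeve with 4 mm to spare each side, if the pin's x lies along the sleeve's x.
- anchor: Fixed anchor; origin on the bench straight below slot, same axes. Blue square sleeve 31 mm wide, 28 mm high, underside 60 mm above the bench, on a post and a 130 x 84 x 8 mm base plate. The steel drawbar inside has a 12.5 mm upright hole, off the slot's middle along x by a few mm, up to 8 (not measured). The pin's tip enters if within 2 mm of it; the bar slides stiffly (8 N).
- holder: fixed wooden block 46 x 46 mm, 60 mm high, with a 13.5 mm hole down its middle in which the pin stands; origin at the centre of its underside.
- test_gauge: pressure gauge lying on the bench, 105 x 68 x 32 mm, leave alone; origin at the centre of its underside
- hex_key_set: red folding hex key set, 30 x 92 x 20 mm, leave alone; origin at the centre of its underside
- spanner_2: open-ended spanner, 30 x 141 x 6 mm, leave alone; origin at the centre of its underside
- slot (a point): Middle of the slot in the top face of the blue sleeve, 88 mm above the bench. z up; the sleeve and its slot run along x; the sleeve's free end is 19 mm away, towards -x. Slot 28.5 mm long (x), 12.5 mm wide (y), through the top wall (5 mm); an equal slot below it in the bottom wall (23 to 28 mm below the top face). Between them lies the drawbar, 6 to 22 mm below the top face.

How it is judged (in metres and radians):
On the way:
1. the pin stands fully home in the anchor's slot and through the drawbar, its shoulder within 2 mm of the sleeve's top, with the ring still open (below 0.5 rad) (x of pin in the frame of slot between -0.012 and 0.012 m and y of pin in the frame of slot between -0.003 and 0.003 m and z of pin in the frame of slot below 0.002 m and angle between pin's own z axis and vertical below 0.08 rad and value of joint ring below 0.5 rad), for 0.2 s.
At the end, for the whole second after the job is handed in: The pin is at rest in the slot and through the drawbar, within 3 mm of the slot's centre line and 12 mm of its middle along it, within 0.08 rad of upright, its shoulder within 2 mm of the sleeve's top face, and the ring is closed (joint above 1.55 rad) (x of pin in the frame of slot between -0.012 and 0.012 m and y of pin in the frame of slot between -0.003 and 0.003 m and z of pin in the frame of slot below 0.002 m and angle between pin's own z axis and vertical below 0.08 rad and value of joint ring above 1.55 rad and linear speed of pin below 0.02 m/s); the robot touches nothing.
It fails at once if the pin and its ring press on the anchor or the drawbar with more than 60 N (contact force between pin and anchor above 60 N).
It fails at once if the gauge, hex keys or spanner are moved by more than 25 mm (distance of any of test_gauge, hex_key_set, spanner_2 from where it was at the start of the episode above 0.025 m).
It also fails if it takes over 58 s, if anything falls off the work surface, if the arm or the gripper's body presses on something with over 40 N, if the wrist force passes 120 N, or if a joint passes its speed limit or range.

## Robot

A 6-joint arm with a two-finger parallel gripper is mounted at the origin on a cart in front of the work surface, level with it; the furniture and walls round the work are solid. World frame = base frame: x ahead of the robot, y to its left, z up, the work surface at z = 0. Lengths are in mm, angles in rad, forces in N, time in s.
With the tool pointing down it reaches from about 300 to 950 mm from the base axis. Payload 3.1 kg.
Tool frame: the origin (TCP) lies between the finger pads; the fingertips stand ahead of it and the grasp point (between the pads) lies 2 mm behind it (tcp_to_tips is the z of the fingertips in the tool frame, in mm); z points along the fingers, y is the line along which they close (so a half turn about z gives the same grasp; the last joint's range is limited). The gripper opens to 85 mm and grips with 20 to 120 N. Pads are 22 mm wide; open, the fingers measure 114 mm over their backs; the gripper's body (76 mm by 85 mm) begins 54 mm behind the grasp point. The pads swing forward as they close: fully open they stand 13 mm farther back than shut.
Start: joints at [1.037, 0.308, 1.634, -0, 1.2, -0.07], TCP at [279.619, 558.968, 248.272] pointing down, gripper open.
Joint ranges: [-3.06, 3.06], [-0.79, 1.96], [0.05, 2.63], [-1.19, 4.34], [0.05, 2.64], [-2.94, 2.94]. Speed limits (rad/s): [2.79, 2.79, 3.14, 3.14, 3.14, 3.14].

## Interface

Orientations are given as a unit quaternion [w, x, y, z].
In Python, from workcell import * gives the robot as it stands.
- The arm moves only by the tool servo_tool, never from a script. Its argument "increments" is a list of rows, each an object with "hand": the opening, from -1 (shut) to 1 (fully open), so that 0 is half open; "offset": the shift along the world's x, y, z in mm, a list of three; "turn": the turn, a rotation vector about the world's x, y, z in rad, a list of three. A call has 1 to 5 rows; each row shifts and turns the commanded pose from where the row before left it; what a row does not reach is not made up. A row lasts 1/8 s, in which the tool goes at most 62.5 mm and 10.7 degrees, less where a joint would pass 70% of its speed; a pose out of reach is approached as far as the arm can. A call is refused whole if a number of a shift passes 62.5 or a number of a turn 0.188, either way. A call with a gripper value outside its range is refused whole. The fingers move at their own pace and stop on an object; "grip_force" is the grip in N (left out, the last holds). Time passes only in rows, so rows that do not move let the fingers close. It gives the time, the measured TCP pose, the force, the opening and the grip force at its end, in the units of the state.
- sense(): the state, without advancing time (a new reading comes with each control period).
- camera(name): name is "scene" or "top" or "wrist"; returns a dict with "image" (400x640x3 uint8, red, green, blue), "range_z" (400x640 float32, mm along the optical axis (not along the pixel's ray), 0 where there is no reading), "camera_matrix" (3x3 intrinsics, pixels), "dist" ([k1, k2, p1, p2, k3] as OpenCV has them; the pictures are not rectified), "rvec" (rotation vector, rad) and "tvec" (3), from world to camera coordinates, as OpenCV has them; the wrist camera has in their place "mount" (4x4, takes a point from camera to tool coordinates, whose origin is the TCP and whose axes are the flange's). Camera axes: x right, y down, z forward; pixel columns grow to the right and rows downward; lengths in mm; the calibration is good to about 2 mm. A picture is of the moment at which its call begins: read the wrist's pose just before it.
- job_done(): hands the job in; it is judged then, once.
Trained networks look in the newest picture that a camera, given by its name, has taken for a name from the list of things; names that differ only in an ending like _2 or _b are one class to them, and where a whole thing is asked for, a point or a joint stands for the part that bears it (a point fixed in the world has none). Each returns a list of dicts, best first, with "score" (0 to 1); they miss things now and then, are a little off and sometimes report something else, mostly with a low value. They report only what shows in the picture. A call takes as long as a camera call.
- recognise(camera, target): "point" ([x, y, z] in mm, in the coordinates of the camera as it stood for that picture, good to about 4 mm: the middle of the surface that is visible of it).
- trace(camera, target): "region" (400x640 bool, what is visible of it).
The state is a dict: "time": time; "joint_positions": joint angles; "joint_velocities": joint speeds; "effort": joint torques, N m; "position": TCP position; "ee_rot": TCP orientation; "force": force on the tool from outside, world axes, zero at the start; "torque": the same for the moment, N m; "finger_gap": finger opening in mm; "grip_force": force on a finger pad.
Only numpy, scipy, OpenCV 4.12 (cv2) and the standard library are available. Lean on these libraries where they do the work, as an engineer would, in place of code of your own. Each camera call takes 0.05 s, during which the arm holds its last target. There are 200 camera calls.

## Working session

There is one attempt and no reset: what is moved stays moved. The work goes in short steps, Python scripts to look and compute and a tool call to move; the robot and the scene stay as the last step left them, time stands still between calls to the robot, and variables do not carry over. Pictures are saved under pics/ and viewed, at most 11 in all, crops included, and the job is handed in when it is done.

Besides the shell and the picture viewer there is one more tool, called by a JSON object that holds its "name" and its "arguments", one argument or row to a line. servo_tool: Moves the arm, as the interface text tells. Its arguments: {"type":"object","properties":{"increments":{"type":"array"},"grip_force":{"type":"number"}},"required":["increments"]}

```bash
mkdir -p pics; cat > h.py <<'E'
from workcell import *
import numpy as np, cv2
from scipy.spatial.transform import Rotation as R
def pose():
    s=sense(); q=s["ee_rot"]; T=np.eye(4); T[:3,:3]=R.from_quat([q[1],q[2],q[3],q[0]]).as_matrix(); T[:3,3]=s["position"]; return T
def shot(n,f=None):
    T=pose(); c=camera(n)
    if n=="wrist": c["T"]=T@np.array(c["mount"])
    else:
        M=np.eye(4); M[:3,:3]=cv2.Rodrigues(np.array(c["rvec"],float))[0]; M[:3,3]=np.ravel(c["tvec"]); c["T"]=np.linalg.inv(M)
    if f: cv2.imwrite("pics/"+f,c["image"][:,:,::-1])
    return c
def cloud(c,mask=None):
    z=c["range_z"]; m=(z>0) if mask is None else (mask&(z>0))
    v,u=np.nonzero(m)
    p=cv2.undistortPoints(np.stack([u,v],1).astype(float)[:,None],np.array(c["camera_matrix"]),np.array(c["dist"]))[:,0]
    P=np.c_[p,np.ones(len(p))]*z[v,u][:,None]
    return P@c["T"][:3,:3].T+c["T"][:3,3], np.stack([u,v],1)
def w(c,p): return c["T"][:3,:3]@np.array(p)+c["T"][:3,3]
E
python3 - <<'E'
from h import *
s=sense();print({k:np.round(v,3) for k,v in s.items()})
for n in ["top","scene"]:
    c=shot(n,n+"0.png")
    for t in ["pin","ring","anchor","holder","test_gauge","hex_key_set","spanner_2"]:
        print(n,t,[(round(d["score"],2),np.round(w(c,d["point"]),0)) for d in recognise(n,t)[:2]])
E
```

```text
{'time': np.float64(0.0), 'joint_positions': array([ 1.037,  0.309,  1.635, -0.   ,  1.2  , -0.07 ]), 'joint_velocities': array([-0.001,  0.001, -0.   ,  0.001,  0.   , -0.002]), 'effort': array([ 1.0000e-03, -4.1526e+01, -2.7667e+01,  0.0000e+00,  1.0000e-02,
       -0.0000e+00]), 'position': array([279.222, 558.295, 247.056]), 'ee_rot': array([-0.   ,  0.23 ,  0.973, -0.001]), 'force': array([ 0.745,  0.696, -0.23 ]), 'torque': array([ 0.026, -0.017,  0.004]), 'grip_force': np.float64(0.0), 'finger_gap': np.float64(85.467)}
top pin [(0.71, array([ 456., -111.,   86.]))]
top ring []
top anchor [(0.86, array([567., 163.,  10.]))]
top holder [(0.8, array([ 471., -107.,   61.]))]
top test_gauge [(0.6, array([792., 127.,  31.])), (0.41, array([ 441., -129.,   82.]))]
top hex_key_set [(0.75, array([396.,  46.,  16.])), (0.72, array([567., 166.,   8.]))]
top spanner_2 [(0.57, array([372., 230.,   6.]))]
scene pin [(0.76, array([ 461., -121.,   82.]))]
scene ring [(0.7, array([ 432., -134.,   83.]))]
scene anchor [(0.72, array([557., 153.,  13.])), (0.46, array([396.,  38.,  13.]))]
scene holder [(0.79, array([ 457., -125.,   47.]))]
scene test_gauge [(0.91, array([780., 124.,  28.]))]
scene hex_key_set [(0.89, array([393.,  40.,  12.]))]
scene spanner_2 [(0.67, array([366., 231.,   4.]))]
```

```bash
python3 -c "
import cv2,numpy as np
a=cv2.imread('pics/top0.png');b=cv2.imread('pics/scene0.png')
cv2.imwrite('pics/both.png',cv2.resize(np.vstack([a,b]),(480,600)))"
```

```text
(no output)
```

View pics/both.png

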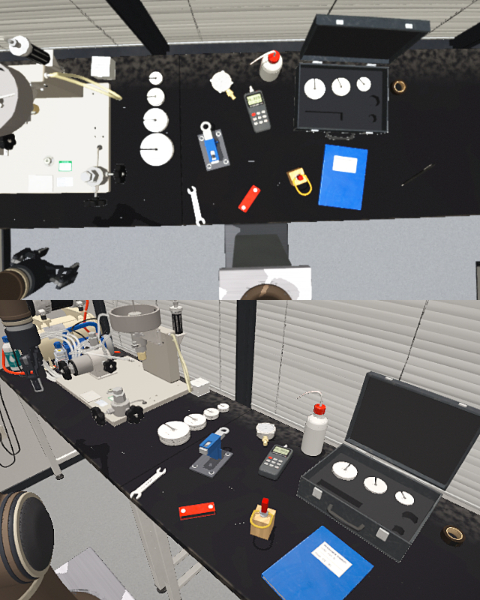

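The top view shows the pin in its block at about (300,180) of the half-size picture, ring towards the lower left. The anchor is at (213,147), with the drawbar eye at its upper end. Next: point clouds, then the wrist camera.

```bash
python3 - <<'E'
from h import *
for n in ["top","scene"]:
    c=shot(n); P,uv=cloud(c); im=c["image"][uv[:,1],uv[:,0]].astype(int)
    hsv=cv2.cvtColor(c["image"],cv2.COLOR_RGB2HSV)[uv[:,1],uv[:,0]].astype(int)
    near=lambda x,y,r:(np.hypot(P[:,0]-x,P[:,1]-y)<r)
    b=near(567,160,90)&(P[:,2]>78)&(P[:,2]<100)&(hsv[:,0]>95)&(hsv[:,0]<125)&(hsv[:,1]>120)
    Q=P[b]; print(n,"sleeve",b.sum(),Q.mean(0).round(1),cv2.minAreaRect(Q[:,:2].astype(np.float32)),np.median(Q[:,2]))
    e=near(567,160,120)&(P[:,2]>55)&~b; print("other high",e.sum(),P[e].mean(0).round(1),P[e].min(0).round(),P[e].max(0).round())
    pl=near(567,160,90)&(P[:,2]>4)&(P[:,2]<13); print("plate",cv2.minAreaRect(P[pl][:,:2].astype(np.float32)))
    r=near(460,-115,60)&(P[:,2]>75)&((hsv[:,0]<8)|(hsv[:,0]>172))&(hsv[:,1]>150); print("red",r.sum(),P[r].mean(0).round(1),P[r].max(0).round(1), P[r&(P[:,2]>105)].mean(0).round(1))
    wd=near(460,-115,50)&(P[:,2]>56)&(P[:,2]<64); print("wood",wd.sum(),cv2.minAreaRect(P[wd][:,:2].astype(np.float32)))
    o=near(450,-115,90)&(P[:,2]>66)&(P[:,2]<105)&~r; print("ring",o.sum(),P[o].mean(0).round(1)); 
    if o.sum(): print(P[o][np.argsort(-np.hypot(*(P[o][:,:2]-[465,-110]).T))[:6]].round())
E
```

```text
top sleeve 304 [567.1 166.1  87.8] ((563.4379272460938, 165.31524658203125), (69.99446105957031, 30.7065372467041), 13.65449047088623) 87.97752870617933
other high 348 [597.  172.6  80. ] [520. 142.  58.] [657. 200.  93.]
plate ((565.5157470703125, 165.54547119140625), (130.25099182128906, 146.433837890625), 14.25544548034668)
red 39 [ 469.2 -110.7  106.3] [ 475.8 -104.4  114. ] [ 468.4 -111.5  109.6]
wood 237 ((466.9356689453125, -113.04463958740234), (46.414119720458984, 46.71824645996094), 19.105236053466797)
ring 156 [ 443.1 -123.5   78.4]
[[ 420. -146.   84.]
 [ 418. -143.   86.]
 [ 413. -133.   85.]
 [ 416. -138.   87.]
 [ 418. -140.   87.]
 [ 415. -136.   85.]]
scene sleeve 290 [563.9 161.2  85.6] ((565.4417724609375, 163.15518188476562), (81.5418930053711, 33.35136413574219), 15.829911231994629) 86.28263192532467
other high 418 [575.5 160.   74. ] [518. 139.  55.] [654. 197.  88.]
plate ((565.77197265625, 162.59368896484375), (131.87802124023438, 84.63245391845703), 12.82904052734375)
red 146 [ 463.6 -118.4   98.5] [ 475.1 -108.3  110.5] [ 466.  -116.5  108.1]
wood 346 ((466.3828430175781, -116.49951934814453), (48.57389831542969, 45.685516357421875), 20.547903060913086)
ring 253 [ 442.6 -127.2   77.1]
[[ 416. -145.   86.]
 [ 414. -142.   88.]
 [ 418. -148.   86.]
 [ 414. -142.   84.]
 [ 413. -139.   83.]
 [ 415. -143.   87.]]
```

{"name": "servo_tool", "arguments": {
  "increments": [
    {"hand": 1, "offset": [30, -50, 8], "turn": [0, 0, -0.17]},
    {"hand": 1, "offset": [30, -50, 8], "turn": [0, 0, -0.17]},
    {"hand": 1, "offset": [30, -50, 8], "turn": [0, 0, -0.17]},
    {"hand": 1, "offset": [30, -50, 8], "turn": [0, 0, -0.17]},
    {"hand": 1, "offset": [30, -50, 8], "turn": [0, 0, -0.17]}
  ]
}}

```text
time: 1.52
position: [430.4, 307.4, 288.8]
ee_rot: [0.0, 0.613, 0.79, 0.0]
force: [1.1, 0.2, -0.3]
finger_gap: 85.6
grip_force: 0.0
```

{"name": "servo_tool", "arguments": {
  "increments": [
    {"hand": 1, "offset": [30, -50, 0], "turn": [0, 0, -0.17]},
    {"hand": 1, "offset": [30, -50, 0], "turn": [0, 0, -0.17]},
    {"hand": 1, "offset": [30, -50, 0], "turn": [0, 0, -0.17]},
    {"hand": 1, "offset": [0, 0, 0], "turn": [0, 0, -0.17]},
    {"hand": 1, "offset": [0, 0, 0], "turn": [0, 0, 0]}
  ]
}}

```text
time: 2.15
position: [519.9, 158.2, 288.3]
ee_rot: [-0.0, 0.84, 0.543, -0.0]
force: [-0.2, -0.3, 0.6]
finger_gap: 85.3
grip_force: 0.0
```

```bash
python3 - <<'E'
from h import *
s=sense();print(s["time"],s["position"].round(1) if hasattr(s["position"],"round") else s["position"],np.round(s["force"],1),np.round(s["joint_positions"],2))
T=pose();print(T.round(3))
c=shot("wrist","w1.png");print(np.round(c["mount"],2),np.round(c["camera_matrix"],0))
E
```

```text
2.15 [519.9 158.2 288.3] [-0.2 -0.3  0.6] [0.22 0.11 1.78 0.   1.24 0.64]
[[ 4.10000e-01  9.12000e-01 -0.00000e+00  5.19899e+02]
 [ 9.12000e-01 -4.10000e-01  0.00000e+00  1.58167e+02]
 [ 0.00000e+00 -0.00000e+00 -1.00000e+00  2.88256e+02]
 [ 0.00000e+00  0.00000e+00  0.00000e+00  1.00000e+00]]
[[   0.     -0.96   -0.27   68.  ]
 [   1.      0.      0.     -0.51]
 [  -0.     -0.27    0.96 -125.58]
 [   0.      0.      0.      1.  ]] [[337.   0. 324.]
 [  0. 337. 195.]
 [  0.   0.   1.]]
```

View pics/w1.png

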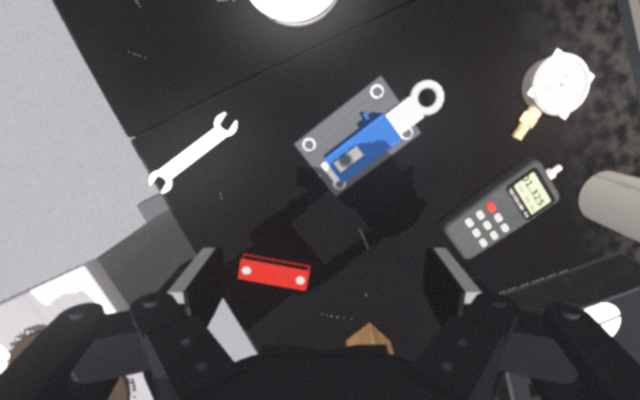

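The wrist view shows the anchor sleeve, with the grey slot around (349,157) and a dark drawbar hole at about (346,159). I'll rectify the top plane to measure these.

```bash
cat >> h.py <<'E'
def ortho(c,x,y,z,yaw,half=45,s=6):
    g=np.arange(-half,half,1/s); X,Y=np.meshgrid(g,g[::-1])
    W=np.stack([x+X*np.cos(yaw)-Y*np.sin(yaw), y+X*np.sin(yaw)+Y*np.cos(yaw), np.full(X.shape,z)],-1).reshape(-1,3)
    Ti=np.linalg.inv(c["T"]); rv=cv2.Rodrigues(Ti[:3,:3])[0]
    p=cv2.projectPoints(W,rv,Ti[:3,3],np.array(c["camera_matrix"]),np.array(c["dist"]))[0].reshape(*X.shape,2).astype(np.float32)
    return cv2.remap(c["image"],p[...,0],p[...,1],cv2.INTER_CUBIC)
E
python3 - <<'E'
from h import *
c=shot("wrist"); yaw=np.radians(13.9)
o=ortho(c,563,165,88,yaw,45,6)
for k in range(0,540,60): cv2.line(o,(k,0),(k,8),(255,255,0),1);cv2.line(o,(0,k),(8,k),(255,255,0),1)
cv2.imwrite("pics/o1.png",o[:,:,::-1])
P,uv=cloud(c);hsv=cv2.cvtColor(c["image"],cv2.COLOR_RGB2HSV)[uv[:,1],uv[:,0]].astype(int)
n=np.hypot(P[:,0]-567,P[:,1]-165)<90
b=n&(P[:,2]>84)&(P[:,2]<95)&(hsv[:,0]>95)&(hsv[:,0]<125)&(hsv[:,1]>120)
print(b.sum(),np.median(P[b][:,2]),cv2.minAreaRect(P[b][:,:2].astype(np.float32)))
pl=n&(P[:,2]>5)&(P[:,2]<11);print(cv2.minAreaRect(P[pl][:,:2].astype(np.float32)))
E
```

```text
1858 88.08705735082722 ((562.7357788085938, 164.25079345703125), (70.52393341064453, 30.985071182250977), 13.484317779541016)
((565.8837280273438, 164.78683471679688), (131.23907470703125, 84.76863098144531), 13.435403823852539)
```

View pics/o1.png

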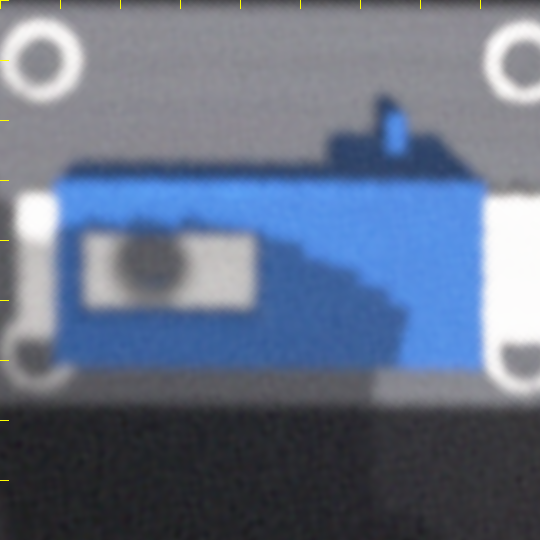

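{"name": "servo_tool", "arguments": {
  "increments": [
    {"hand": 1, "offset": [-10.5, -54, 0], "turn": [0, 0, -0.134]},
    {"hand": 1, "offset": [-10.5, -54, 0], "turn": [0, 0, -0.134]},
    {"hand": 1, "offset": [-10.5, -54, 0], "turn": [0, 0, -0.134]},
    {"hand": 1, "offset": [-10.5, -54, 0], "turn": [0, 0, -0.134]},
    {"hand": 1, "offset": [-10.5, -54, 0], "turn": [0, 0, -0.134]}
  ]
}}

```text
time: 2.88
position: [466.8, -111.5, 288.6]
ee_rot: [0.0, 0.972, 0.237, 0.0]
force: [1.1, 0.3, -1.0]
finger_gap: 85.4
grip_force: 0.0
```

{"name": "servo_tool", "arguments": {
  "increments": [
    {"hand": 0.5, "offset": [0, 0, -30], "turn": [0, 0, 0]},
    {"hand": 0.3, "offset": [0, 0, -10], "turn": [0, 0, 0]},
    {"hand": 0.3, "offset": [0, 0, 0], "turn": [0, 0, 0]}
  ]
}}

```text
time: 3.25
position: [466.6, -109.8, 247.5]
ee_rot: [-0.001, 0.971, 0.238, -0.001]
force: [0.4, 0.6, 0.3]
finger_gap: 55.5
grip_force: 0.0
```

```bash
python3 - <<'E'
from h import *
s=sense();T=pose();print(s["time"],T[:3,3],np.arctan2(T[1,0],T[0,0]),np.round(s["joint_positions"],2),s["finger_gap"])
import workcell; print([k for k in dir(workcell) if not k.startswith('_')][:40], globals().get("tcp_to_tips"), s.get("tcp_to_tips"))
c=shot("wrist","w2.png")
P,uv=cloud(c);hsv=cv2.cvtColor(c["image"],cv2.COLOR_RGB2HSV)[uv[:,1],uv[:,0]].astype(int)
n=np.hypot(P[:,0]-467,P[:,1]+113)<75
red=n&((hsv[:,0]<8)|(hsv[:,0]>172))&(hsv[:,1]>150)
t=red&(P[:,2]>107);print("redtop",t.sum(),np.median(P[t][:,2]),cv2.minAreaRect(P[t][:,:2].astype(np.float32)))
wd=n&(P[:,2]>57)&(P[:,2]<63);print("wood",cv2.minAreaRect(P[wd][:,:2].astype(np.float32)))
rg=n&(P[:,2]>64)&(P[:,2]<100)&~red&(hsv[:,1]>90)
print("ring",rg.sum(),cv2.minAreaRect(P[rg][:,:2].astype(np.float32)),P[rg].max(0))
print(recognise("wrist","pin_grip")[:1] and w(c,recognise("wrist","pin_grip")[0]["point"]),[w(c,d["point"]) for d in recognise("wrist","ring_bow")[:1]])
o=ortho(c,467,-113,110,0.48,60,5)
cv2.imwrite("pics/o2.png",np.hstack([o[:400,:] if 0 else cv2.resize(o,(400,400)),cv2.resize(c["image"],(400,250))[np.r_[0:250,[0]*150]]])[:,:,::-1])
E
```

```text
3.25 [ 466.61278085 -109.82202756  247.51451029] 0.48054005352307927 [-0.32  0.03  1.97  0.    1.15  0.77] 55.45320995935266
['MotionError', 'camera', 'job_done', 'recognise', 'sense', 'tcp_to_tips', 'trace'] 17.0 None
redtop 254 109.8830023490822 ((468.4769287109375, -113.84619903564453), (13.77682113647461, 12.229588508605957), 27.58159637451172)
wood ((467.22833251953125, -113.91989135742188), (46.53568649291992, 45.98556137084961), 19.11345100402832)
ring 965 ((443.5737609863281, -124.61656951904297), (68.13639831542969, 48.84893035888672), 24.176509857177734) [476.32566341 -93.57995883  98.70256206]
[ 463.06758553 -115.65879133   78.76982548] [array([ 439.18834055, -124.86741131,   82.91264784])]
```

View pics/o2.png

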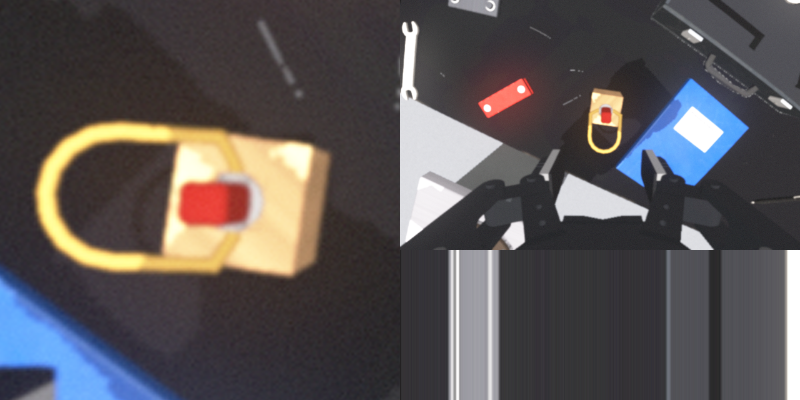

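The pin stands at about (467.5, -113.9), yaw 0.43, with its top at 110. I'll descend on it.

{"name": "servo_tool", "arguments": {
  "increments": [
    {"hand": 0.3, "offset": [0.5, -2, -40], "turn": [0, 0, -0.05]},
    {"hand": 0.3, "offset": [0.5, -2, -40], "turn": [0, 0, 0]},
    {"hand": 0.2, "offset": [0, 0, -30], "turn": [0, 0, 0]},
    {"hand": 0.2, "offset": [0, 0, 0], "turn": [0, 0, 0]}
  ]
}}

```text
time: 3.95
position: [466.5, -114.1, 136.6]
ee_rot: [-0.001, 0.977, 0.213, -0.002]
force: [-0.5, 0.1, -0.0]
finger_gap: 51.0
grip_force: 0.0
```

{"name": "servo_tool", "arguments": {
  "increments": [
    {"hand": 0.1, "offset": [1, 0, -22], "turn": [0, 0, 0]},
    {"hand": 0.0, "offset": [0, 0, -14], "turn": [0, 0, 0]},
    {"hand": -0.3, "offset": [0, 0, 0], "turn": [0, 0, 0]},
    {"hand": -1, "offset": [0, 0, 0], "turn": [0, 0, 0]},
    {"hand": -1, "offset": [0, 0, 0], "turn": [0, 0, 0]}
  ],
  "grip_force": 70
}}

```text
time: 4.58
position: [469.7, -115.0, 103.3]
ee_rot: [0.0, 0.977, 0.212, 0.001]
force: [-0.4, 1.4, 1.8]
finger_gap: 12.6
grip_force: 68.6
```

{"name": "servo_tool", "arguments": {
  "increments": [
    {"hand": -1, "offset": [0, 0, 0], "turn": [0, 0, 0]},
    {"hand": -1, "offset": [0, 0, 0], "turn": [0, 0, 0]}
  ]
}}

```text
time: 4.82
position: [469.7, -115.0, 103.2]
ee_rot: [0.0, 0.977, 0.212, 0.001]
force: [-1.9, 1.6, 6.1]
finger_gap: 12.3
grip_force: 69.1
```

{"name": "servo_tool", "arguments": {
  "increments": [
    {"hand": -1, "offset": [0, 0, 15], "turn": [0, 0, 0]},
    {"hand": -1, "offset": [0, 0, 30], "turn": [0, 0, 0]},
    {"hand": -1, "offset": [0, 0, 40], "turn": [0, 0, 0]},
    {"hand": -1, "offset": [0, 0, 30], "turn": [0, 0, 0]},
    {"hand": -1, "offset": [0, 0, 0], "turn": [0, 0, 0]}
  ]
}}

```text
time: 5.45
position: [471.2, -116.0, 220.3]
ee_rot: [0.002, 0.977, 0.212, 0.003]
force: [0.4, 0.1, -1.7]
finger_gap: 12.0
grip_force: 68.7
```

```bash
python3 - <<'E'
from h import *
s=sense();T=pose();print(s["time"],T.round(4),s["finger_gap"],s["force"])
c=shot("scene","s3.png"); P,uv=cloud(c)
hsv=cv2.cvtColor(c["image"],cv2.COLOR_RGB2HSV)[uv[:,1],uv[:,0]].astype(int)
b=(np.hypot(P[:,0]-468,P[:,1]+114)<70)&(P[:,2]>70)&(P[:,2]<190); print(uv[b].min(0),uv[b].max(0))
u0,v0=uv[b].min(0)-15;u1,v1=uv[b].max(0)+15
cv2.imwrite("pics/s3c.png",cv2.resize(c["image"][v0:v1,u0:u1,::-1],None,fx=4,fy=4,interpolation=cv2.INTER_CUBIC)[:600,:800])
E
```

```text
5.45 [[ 9.098000e-01  4.149000e-01  6.700000e-03  4.711723e+02]
 [ 4.149000e-01 -9.098000e-01 -2.800000e-03 -1.160035e+02]
 [ 4.900000e-03  5.300000e-03 -1.000000e+00  2.203028e+02]
 [ 0.000000e+00  0.000000e+00  0.000000e+00  1.000000e+00]] 12.007644693853546 [ 0.38972574  0.09518747 -1.70977703]
[342 231] [373 263]
```

View pics/s3c.png

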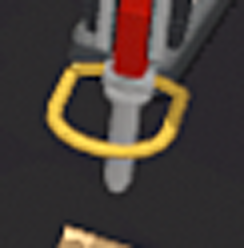

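{"name": "servo_tool", "arguments": {
  "increments": [
    {"hand": -1, "offset": [10, 36, 0], "turn": [0, 0, -0.03]},
    {"hand": -1, "offset": [14, 54, 0], "turn": [0, 0, -0.04]},
    {"hand": -1, "offset": [14, 54, 0], "turn": [0, 0, -0.04]},
    {"hand": -1, "offset": [14, 54, 0], "turn": [0, 0, -0.04]},
    {"hand": -1, "offset": [12, 48, 0], "turn": [0, 0, -0.04]}
  ]
}}

```text
time: 6.12
position: [531.8, 132.5, 214.6]
ee_rot: [0.0, 0.993, 0.118, -0.002]
force: [-0.3, -0.8, -0.9]
finger_gap: 12.4
grip_force: 68.6
```

{"name": "servo_tool", "arguments": {
  "increments": [
    {"hand": -1, "offset": [10, 30, 0], "turn": [0, 0, 0]},
    {"hand": -1, "offset": [0, 0, -8], "turn": [0, 0, 0]},
    {"hand": -1, "offset": [0, 0, 0], "turn": [0, 0, 0]}
  ]
}}

```text
time: 6.5
position: [540.8, 160.1, 206.2]
ee_rot: [0.001, 0.993, 0.119, -0.003]
force: [0.6, 0.1, -2.4]
finger_gap: 12.3
grip_force: 68.7
```

```bash
cat > m.py <<'E'
from h import *
s=sense();T=pose();print(s["time"],T.round(4),s["finger_gap"],s["force"])
yaw=np.arctan2(T[1,0],T[0,0]); print("yaw",yaw)
ims=[]
for n in ["scene","top","wrist"]:
    c=shot(n); P,uv=cloud(c); hsv=cv2.cvtColor(c["image"],cv2.COLOR_RGB2HSV)[uv[:,1],uv[:,0]].astype(int)
    D=(P-T[:3,3]); L=np.c_[D@T[:3,0],D@np.array([-np.sin(yaw),np.cos(yaw),0]),D[:,2]]
    near=np.hypot(L[:,0],L[:,1])<14
    for nm,m in (("shank",near&(L[:,2]<-50)&(L[:,2]>-94)&(np.hypot(L[:,0],L[:,1])<10)&(hsv[:,1]<90)),("red",near&(L[:,2]<-15)&(L[:,2]>-30)&(hsv[:,1]>150)),("ring",(np.hypot(L[:,0]+28,L[:,1])<50)&(L[:,2]<-18)&(L[:,2]>-50)&(hsv[:,0]>12)&(hsv[:,0]<35)&(hsv[:,1]>90))):
        if m.sum()>5: print(n,nm,m.sum(),np.median(L[m],0).round(1),L[m].min(0).round(1),L[m].max(0).round(1), np.linalg.inv(c["T"])[:3,:3].T[2].round(2) if 0 else (c["T"][:3,3]-T[:3,3]).round(0))
    q=cv2.projectPoints(T[:3,3][None]+[[0,0,-60]],cv2.Rodrigues(np.linalg.inv(c["T"])[:3,:3])[0],np.linalg.inv(c["T"])[:3,3],np.array(c["camera_matrix"]),np.array(c["dist"]))[0].ravel().astype(int)
    cr=cv2.getRectSubPix(c["image"],(100,100),(float(q[0]),float(q[1]))); ims.append(cv2.resize(cr,(266,266),interpolation=cv2.INTER_CUBIC)); print(n,"centre",q)
cv2.imwrite("pics/m.png",np.hstack(ims)[:,:,::-1])
E
python3 m.py
```

```text
6.5 [[ 9.717000e-01  2.359000e-01 -6.100000e-03  5.408218e+02]
 [ 2.359000e-01 -9.718000e-01 -2.000000e-03  1.600641e+02]
 [-6.400000e-03  5.000000e-04 -1.000000e+00  2.061544e+02]
 [ 0.000000e+00  0.000000e+00  0.000000e+00  1.000000e+00]] 12.299919604993333 [ 0.59636281  0.11930698 -2.38241187]
yaw 0.23818588812091437
scene shank 76 [ -5.6  -3.3 -72.3] [ -8.8  -6.9 -93.9] [  0.6   2.6 -50.7] [-476. -536.  424.]
scene red 34 [ -8.9  -3.8 -23.5] [-10.9  -8.3 -29.7] [  1.2   2.6 -15.1] [-476. -536.  424.]
scene ring 116 [-37.6 -11.9 -25.3] [-61.7 -26.3 -36. ] [  1.2  21.5 -18.1] [-476. -536.  424.]
scene centre [272 169]
top ring 21 [-49.   18.3 -19.5] [-60.2  -0.3 -21.9] [-40.6  24.1 -18.2] [-11. -91. 834.]
top centre [281 208]
wrist shank 298 [  4.4   0.1 -70.6] [ -0.1  -5.2 -91.6] [  5.4   5.6 -52.7] [ 67.  16. 127.]
wrist red 210 [  7.3  -0.7 -19.6] [  5.1  -7.  -25.3] [  7.9   5.9 -15. ] [ 67.  16. 127.]
wrist ring 233 [ -1.8   3.5 -30.9] [-56.7 -24.4 -34.5] [  3.1  23.5 -18. ] [ 67.  16. 127.]
wrist centre [322 221]
```

View pics/m.png

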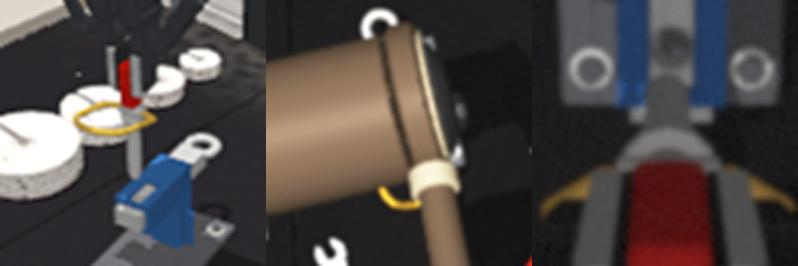

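The pin axis lies about 0.4 mm behind the TCP in tool x and is centred in y. The wrist view still shows the hole ahead of the tip, so I'll move over it and lower gently.

{"name": "servo_tool", "arguments": {
  "increments": [
    {"hand": -1, "offset": [3.3, 0, 0], "turn": [0.002, -0.006, 0]},
    {"hand": -1, "offset": [0, 0, -8], "turn": [0, 0, 0]},
    {"hand": -1, "offset": [0, 0, -6], "turn": [0, 0, 0]},
    {"hand": -1, "offset": [0, 0, 0], "turn": [0, 0, 0]}
  ]
}}

```text
time: 7.15
position: [545.6, 160.7, 194.2]
ee_rot: [-0.001, 0.993, 0.119, 0.002]
force: [-0.8, 0.5, -1.6]
finger_gap: 12.4
grip_force: 68.8
```

```bash
python3 m.py; python3 - <<'E'
from h import *
T=pose();c=shot("wrist")
o=ortho(c,546.8,160.7,88,0.235,30,8)
cv2.imwrite("pics/o3.png",o[:,:,::-1])
E
```

```text
7.15 [[ 9.719000e-01  2.354000e-01  3.800000e-03  5.455925e+02]
 [ 2.354000e-01 -9.719000e-01  1.600000e-03  1.607194e+02]
 [ 4.100000e-03 -6.000000e-04 -1.000000e+00  1.941881e+02]
 [ 0.000000e+00  0.000000e+00  0.000000e+00  1.000000e+00]] 12.437278106700301 [-0.7680765   0.53122079 -1.6041008 ]
yaw 0.23766341365205418
scene shank 71 [ -5.5  -3.8 -74.1] [ -8.8  -6.9 -93.3] [  1.    5.8 -55.5] [-481. -536.  436.]
scene red 30 [ -8.8  -3.8 -23.6] [-12.5  -7.6 -28.9] [ -0.6   3.3 -16.7] [-481. -536.  436.]
scene ring 118 [-41.1 -13.3 -25.5] [-62.5 -25.9 -37.3] [ -1.4  21.6 -18.3] [-481. -536.  436.]
scene centre [273 172]
top ring 25 [-52.2  17.5 -20. ] [-60.3  -2.5 -23.7] [-42.1  23.  -18.1] [-16. -91. 845.]
top centre [281 206]
wrist shank 292 [  4.    0.6 -71.8] [ -1.   -4.6 -92.7] [  5.    5.9 -54.4] [ 66.  16. 127.]
wrist red 236 [  7.    0.2 -20.1] [  4.6  -6.3 -26.1] [  7.6   6.7 -15. ] [ 66.  16. 127.]
wrist ring 261 [ -2.6   1.5 -31.5] [-57.  -23.9 -36. ] [  2.7  24.2 -18.2] [ 66.  16. 127.]
wrist centre [323 222]
```

View pics/o3.png

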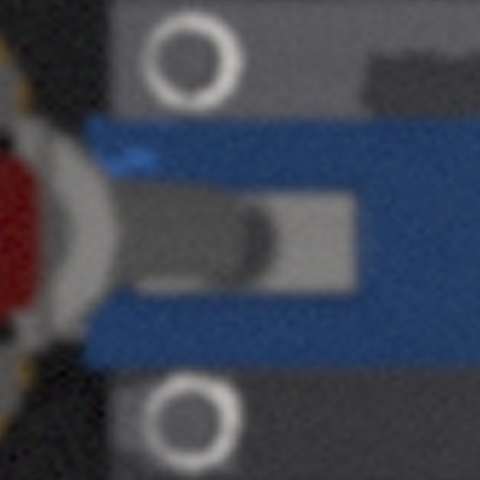

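Relative to the slot, the pin is about 1.0 mm too far in +y and 1.2 mm too far in +x of the hole. I'll correct that and lower in small steps.

{"name": "servo_tool", "arguments": {
  "increments": [
    {"hand": -1, "offset": [-0.9, -1.25, 0], "turn": [-0.002, 0.002, 0]},
    {"hand": -1, "offset": [0, 0, -5], "turn": [0, 0, 0]},
    {"hand": -1, "offset": [0, 0, -3], "turn": [0, 0, 0]},
    {"hand": -1, "offset": [0, 0, -2], "turn": [0, 0, 0]},
    {"hand": -1, "offset": [0, 0, 0], "turn": [0, 0, 0]}
  ]
}}

```text
time: 7.98
position: [545.3, 159.7, 184.9]
ee_rot: [0.0, 0.993, 0.119, 0.002]
force: [-0.5, -0.7, -0.7]
finger_gap: 12.4
grip_force: 68.8
```

{"name": "servo_tool", "arguments": {
  "increments": [
    {"hand": -1, "offset": [-0.6, -0.1, -1.5], "turn": [0, 0, 0]},
    {"hand": -1, "offset": [0, 0, -1.5], "turn": [0, 0, 0]},
    {"hand": -1, "offset": [0, 0, -1], "turn": [0, 0, 0]}
  ]
}}

```text
time: 8.35
position: [544.9, 159.6, 181.2]
ee_rot: [0.0, 0.993, 0.119, 0.002]
force: [0.7, 0.9, -2.2]
finger_gap: 12.5
grip_force: 68.8
```

{"name": "servo_tool", "arguments": {
  "increments": [
    {"hand": -1, "offset": [0, 0, -1.5], "turn": [0, 0, 0]},
    {"hand": -1, "offset": [0, 0, -1], "turn": [0, 0, 0]}
  ]
}}

```text
time: 8.6
position: [544.9, 159.6, 178.7]
ee_rot: [0.0, 0.993, 0.119, 0.002]
force: [0.1, 1.1, -3.6]
finger_gap: 12.4
grip_force: 68.8
```

{"name": "servo_tool", "arguments": {
  "increments": [
    {"hand": -1, "offset": [0, 0, -2], "turn": [0, 0, 0]},
    {"hand": -1, "offset": [0, 0, -2], "turn": [0, 0, 0]}
  ]
}}

```text
time: 8.85
position: [544.9, 159.6, 174.6]
ee_rot: [0.0, 0.993, 0.119, 0.002]
force: [0.2, 0.5, -1.7]
finger_gap: 12.6
grip_force: 68.8
```

{"name": "servo_tool", "arguments": {
  "increments": [
    {"hand": -1, "offset": [0, 0, -2], "turn": [0, 0, 0]},
    {"hand": -1, "offset": [0, 0, -2], "turn": [0, 0, 0]}
  ]
}}

```text
time: 9.1
position: [544.9, 159.6, 170.6]
ee_rot: [0.0, 0.993, 0.119, 0.002]
force: [0.4, 0.1, -2.5]
finger_gap: 12.3
grip_force: 68.8
```

{"name": "servo_tool", "arguments": {
  "increments": [
    {"hand": -1, "offset": [0, 0, -2], "turn": [0, 0, 0]},
    {"hand": -1, "offset": [0, 0, -2], "turn": [0, 0, 0]},
    {"hand": -1, "offset": [0, 0, -2], "turn": [0, 0, 0]}
  ]
}}

```text
time: 9.48
position: [544.9, 159.6, 164.6]
ee_rot: [0.0, 0.993, 0.119, 0.002]
force: [0.2, -0.3, -1.7]
finger_gap: 12.2
grip_force: 68.8
```

{"name": "servo_tool", "arguments": {
  "increments": [
    {"hand": -1, "offset": [0, 0, -2], "turn": [0, 0, 0]},
    {"hand": -1, "offset": [0, 0, -2], "turn": [0, 0, 0]},
    {"hand": -1, "offset": [0, 0, -2], "turn": [0, 0, 0]}
  ]
}}

```text
time: 9.85
position: [544.9, 159.6, 158.6]
ee_rot: [0.0, 0.993, 0.119, 0.002]
force: [-0.0, 0.3, -2.6]
finger_gap: 12.7
grip_force: 68.8
```

Tip is below the sleeve with no resistance; I'll go on.

{"name": "servo_tool", "arguments": {
  "increments": [
    {"hand": -1, "offset": [0, 0, -4], "turn": [0, 0, 0]},
    {"hand": -1, "offset": [0, 0, -4], "turn": [0, 0, 0]},
    {"hand": -1, "offset": [0, 0, -4], "turn": [0, 0, 0]},
    {"hand": -1, "offset": [0, 0, -4], "turn": [0, 0, 0]}
  ]
}}

```text
time: 10.35
position: [544.9, 159.6, 142.4]
ee_rot: [0.0, 0.993, 0.119, 0.002]
force: [0.2, -0.5, -1.8]
finger_gap: 12.6
grip_force: 68.8
```

{"name": "servo_tool", "arguments": {
  "increments": [
    {"hand": -1, "offset": [0, 0, -3], "turn": [0, 0, 0]},
    {"hand": -1, "offset": [0, 0, -3], "turn": [0, 0, 0]},
    {"hand": -1, "offset": [0, 0, -2], "turn": [0, 0, 0]}
  ]
}}

```text
time: 10.72
position: [544.9, 159.6, 134.6]
ee_rot: [0.0, 0.993, 0.119, 0.002]
force: [0.2, -0.2, -1.2]
finger_gap: 12.7
grip_force: 68.8
```

{"name": "servo_tool", "arguments": {
  "increments": [
    {"hand": -1, "offset": [0, 0, -1], "turn": [0, 0, 0]},
    {"hand": -1, "offset": [0, 0, -1], "turn": [0, 0, 0]}
  ]
}}

```text
time: 10.98
position: [545.0, 159.6, 132.8]
ee_rot: [0.0, 0.993, 0.119, 0.002]
force: [0.4, -0.2, -2.2]
finger_gap: 12.4
grip_force: 68.8
```

{"name": "servo_tool", "arguments": {
  "increments": [
    {"hand": -1, "offset": [0, 0, -1], "turn": [0, 0, 0]},
    {"hand": -1, "offset": [0, 0, -0.6], "turn": [0, 0, 0]}
  ]
}}

```text
time: 11.22
position: [545.0, 159.7, 131.3]
ee_rot: [0.0, 0.993, 0.119, 0.002]
force: [-0.0, 0.1, -0.0]
finger_gap: 12.4
grip_force: 69.1
```

{"name": "servo_tool", "arguments": {
  "increments": [
    {"hand": -1, "offset": [0, 0, -0.6], "turn": [0, 0, 0]},
    {"hand": -1, "offset": [0, 0, 0], "turn": [0, 0, 0]}
  ]
}}

```text
time: 11.48
position: [545.1, 159.7, 131.2]
ee_rot: [0.0, 0.993, 0.119, 0.002]
force: [-1.8, -0.5, 3.1]
finger_gap: 12.4
grip_force: 69.5
```

{"name": "servo_tool", "arguments": {
  "increments": [
    {"hand": -1, "offset": [0, 0, -0.6], "turn": [0, 0, 0]},
    {"hand": -1, "offset": [0, 0, 0], "turn": [0, 0, 0]},
    {"hand": -1, "offset": [0, 0, 0], "turn": [0, 0, 0]}
  ]
}}

```text
time: 11.85
position: [545.1, 159.7, 131.2]
ee_rot: [0.0, 0.993, 0.119, 0.002]
force: [-2.8, -0.9, 6.7]
finger_gap: 12.8
grip_force: 70.0
```

```bash
python3 m.py
```

```text
11.85 [[ 9.718000e-01  2.357000e-01  4.100000e-03  5.450804e+02]
 [ 2.357000e-01 -9.718000e-01  0.000000e+00  1.596874e+02]
 [ 4.000000e-03  1.000000e-03 -1.000000e+00  1.311891e+02]
 [ 0.000000e+00  0.000000e+00  0.000000e+00  1.000000e+00]] 12.789570856371352 [-2.83781342 -0.94079972  6.71356478]
yaw 0.23794882971780243
scene shank 14 [ -6.3  -2.2 -89.9] [ -9.3  -6.  -93.4] [ -2.7   4.5 -51.2] [-480. -535.  499.]
scene red 28 [ -9.2  -3.7 -23.1] [-11.   -8.8 -29.9] [  2.    3.8 -16.3] [-480. -535.  499.]
scene ring 110 [-36.   -8.1 -26. ] [-63.1 -26.1 -47.7] [ 14.5  23.3 -18.3] [-480. -535.  499.]
scene centre [275 196]
top ring 22 [-53.6  14.8 -20.2] [-60.9  -6.2 -24.1] [-43.6  24.5 -18.1] [-15. -90. 908.]
top centre [284 207]
wrist shank 21 [  7.8  -0.8 -50.2] [  5.3  -5.7 -51.1] [  9.5   5.3 -50. ] [ 65.  16. 126.]
wrist red 251 [  6.1  -0.1 -20.3] [  3.8  -6.4 -27.2] [  6.9   6.5 -15. ] [ 65.  16. 126.]
wrist ring 208 [ -3.3  -2.  -32.4] [-57.3 -23.8 -35.1] [  0.4  24.  -18.6] [ 65.  16. 126.]
wrist centre [323 221]
```

View pics/m.png

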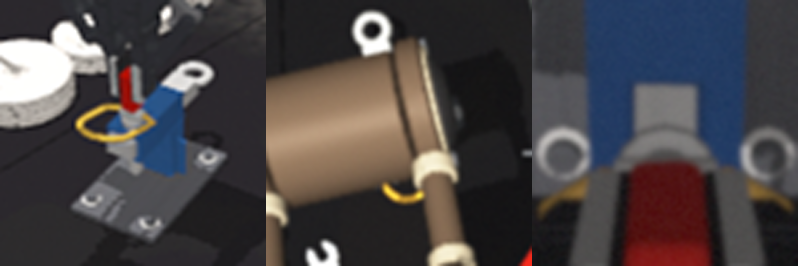

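The pin is seated: the shoulder is on the sleeve and the ring is still open past the free end. Now I'll release, rise, and move over the bow with the fingers shut.

{"name": "servo_tool", "arguments": {
  "increments": [
    {"hand": -0.5, "offset": [0, 0, 0], "turn": [0, 0, 0]},
    {"hand": -0.3, "offset": [0, 0, 0], "turn": [0, 0, 0]},
    {"hand": -0.3, "offset": [0, 0, 0], "turn": [0, 0, 0]},
    {"hand": -0.3, "offset": [0, 0, 20], "turn": [0, 0, 0]},
    {"hand": -0.3, "offset": [0, 0, 30], "turn": [0, 0, 0]}
  ],
  "grip_force": 30
}}

```text
time: 12.62
position: [543.8, 159.4, 179.0]
ee_rot: [0.0, 0.993, 0.119, 0.0]
force: [0.2, -0.1, -0.1]
finger_gap: 29.7
grip_force: 0.0
```

{"name": "servo_tool", "arguments": {
  "increments": [
    {"hand": -1, "offset": [-27, -6.5, 0], "turn": [0, 0, 0]},
    {"hand": -1, "offset": [-27, -6.5, 0], "turn": [0, 0, 0]},
    {"hand": -1, "offset": [0, 0, -20], "turn": [0, 0, 0]},
    {"hand": -1, "offset": [0, 0, 0], "turn": [0, 0, 0]},
    {"hand": -1, "offset": [0, 0, 0], "turn": [0, 0, 0]}
  ]
}}

```text
time: 13.25
position: [491.5, 146.7, 160.3]
ee_rot: [0.0, 0.993, 0.119, 0.002]
force: [-0.5, 0.8, 0.4]
finger_gap: -0.1
grip_force: 0.0
```

```bash
python3 - <<'E'
from h import *
T=pose();print(T.round(3),sense()["finger_gap"])
a=shot("scene")["image"][130:290,190:350]; b=shot("wrist")["image"]
cv2.imwrite("pics/s5.png",np.hstack([cv2.resize(a,(400,400),interpolation=cv2.INTER_CUBIC),cv2.resize(b[:,120:520],(400,400))])[:,:,::-1])
E
```

```text
[[ 9.72000e-01  2.36000e-01  5.00000e-03  4.91480e+02]
 [ 2.36000e-01 -9.72000e-01  0.00000e+00  1.46704e+02]
 [ 5.00000e-03  1.00000e-03 -1.00000e+00  1.60315e+02]
 [ 0.00000e+00  0.00000e+00  0.00000e+00  1.00000e+00]] -0.1319202305172603
```

View pics/s5.png

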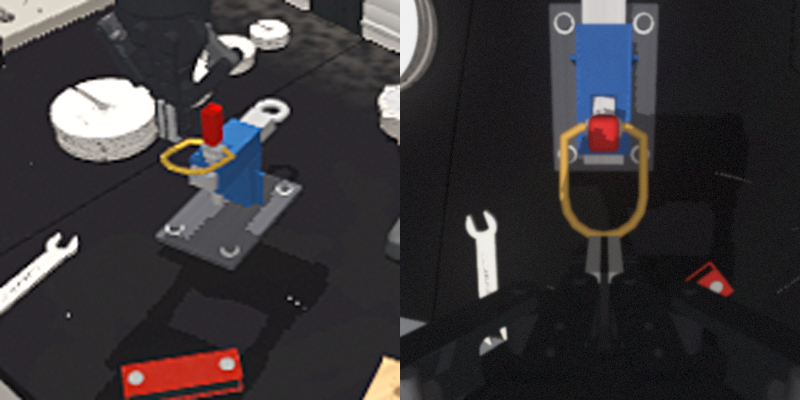

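The scene view shows the pin upright in the sleeve with the ring open. The wrist view shows the shut fingers just behind and above the bow, at about (605,235). Now I'll press down.

{"name": "servo_tool", "arguments": {
  "increments": [
    {"hand": -1, "offset": [0, 0, -15], "turn": [0, 0, 0]},
    {"hand": -1, "offset": [0, 0, -8], "turn": [0, 0, 0]},
    {"hand": -1, "offset": [0, 0, -6], "turn": [0, 0, 0]},
    {"hand": -1, "offset": [0, 0, -5], "turn": [0, 0, 0]}
  ]
}}

```text
time: 13.85
position: [490.1, 146.4, 125.5]
ee_rot: [0.0, 0.993, 0.119, 0.001]
force: [-2.9, -0.7, 4.0]
finger_gap: 0.0
grip_force: 2.0
```

{"name": "servo_tool", "arguments": {
  "increments": [
    {"hand": -1, "offset": [0, 0, -5], "turn": [0, 0, 0]},
    {"hand": -1, "offset": [0, 0, -5], "turn": [0, 0, 0]}
  ]
}}

```text
time: 14.1
position: [490.8, 146.6, 115.8]
ee_rot: [0.0, 0.993, 0.119, 0.002]
force: [-2.2, -1.0, 2.5]
finger_gap: 0.0
grip_force: 1.6
```

{"name": "servo_tool", "arguments": {
  "increments": [
    {"hand": -1, "offset": [0, 0, -5], "turn": [0, 0, 0]},
    {"hand": -1, "offset": [0, 0, -5], "turn": [0, 0, 0]},
    {"hand": -1, "offset": [0, 0, -5], "turn": [0, 0, 0]}
  ]
}}

```text
time: 14.48
position: [491.6, 146.8, 100.8]
ee_rot: [0.0, 0.993, 0.119, 0.003]
force: [-1.1, -0.2, 2.4]
finger_gap: 0.1
grip_force: 1.0
```

{"name": "servo_tool", "arguments": {
  "increments": [
    {"hand": -1, "offset": [0, 0, -5], "turn": [0, 0, 0]},
    {"hand": -1, "offset": [0, 0, -5], "turn": [0, 0, 0]},
    {"hand": -1, "offset": [0, 0, -5], "turn": [0, 0, 0]}
  ]
}}

```text
time: 14.85
position: [492.2, 146.9, 86.2]
ee_rot: [0.0, 0.993, 0.119, 0.003]
force: [1.5, 0.7, 1.9]
finger_gap: -0.2
grip_force: 1.0
```

{"name": "servo_tool", "arguments": {
  "increments": [
    {"hand": -1, "offset": [0, 0, -4], "turn": [0, 0, 0]},
    {"hand": -1, "offset": [0, 0, -4], "turn": [0, 0, 0]},
    {"hand": -1, "offset": [0, 0, 0], "turn": [0, 0, 0]}
  ]
}}

```text
time: 15.22
position: [489.4, 146.3, 76.9]
ee_rot: [0.0, 0.993, 0.119, 0.0]
force: [0.5, 0.8, -0.7]
finger_gap: -0.0
grip_force: 0.0
```

```bash
python3 - <<'E'
from h import *
T=pose();print(sense()["force"])
a=shot("scene")["image"][130:290,190:350]; b=shot("wrist")["image"]
cv2.imwrite("pics/s6.png",np.hstack([cv2.resize(a,(400,400),interpolation=cv2.INTER_CUBIC),cv2.resize(b[:,120:520],(400,400))])[:,:,::-1])
E
```

```text
[ 0.47619461  0.75068871 -0.65901929]
```

View pics/s6.png

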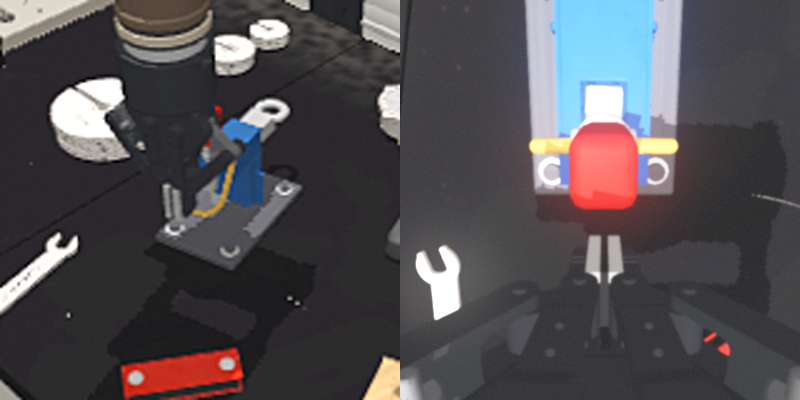

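The ring has snapped shut and hangs beside the pin, and the tool force has dropped to zero. I'll back off away from the sleeve, then up, and check.

{"name": "servo_tool", "arguments": {
  "increments": [
    {"hand": -1, "offset": [-15, -3.6, 5], "turn": [0, 0, 0]},
    {"hand": -1, "offset": [0, 0, 50], "turn": [0, 0, 0]},
    {"hand": -1, "offset": [0, 0, 60], "turn": [0, 0, 0]},
    {"hand": -1, "offset": [-30, -50, 40], "turn": [0, 0, 0]},
    {"hand": -1, "offset": [0, 0, 0], "turn": [0, 0, 0]}
  ]
}}

```text
time: 15.95
position: [449.2, 97.5, 231.8]
ee_rot: [0.001, 0.993, 0.118, 0.005]
force: [0.4, -0.5, -0.7]
finger_gap: 0.3
grip_force: 0.0
```

```bash
python3 - <<'E'
from h import *
s=sense();print(s["time"],s["position"],s["force"])
for n in ["scene","wrist"]:
    c=shot(n);P,uv=cloud(c);hsv=cv2.cvtColor(c["image"],cv2.COLOR_RGB2HSV)[uv[:,1],uv[:,0]].astype(int)
    D=P-[547.2,160.4,88];ya=.235;L=np.c_[D[:,0]*np.cos(ya)+D[:,1]*np.sin(ya),-D[:,0]*np.sin(ya)+D[:,1]*np.cos(ya),D[:,2]]
    k=np.hypot(L[:,0],L[:,1])<60
    red=k&((hsv[:,0]<8)|(hsv[:,0]>172))&(hsv[:,1]>150)&(L[:,2]>5)
    rg=k&(hsv[:,0]>12)&(hsv[:,0]<35)&(hsv[:,1]>90)&(L[:,2]<30)&(L[:,2]>-75)
    for nm,m in(("red",red),("ring",rg)): 
        if m.sum(): print(n,nm,m.sum(),L[m].min(0).round(1),L[m].max(0).round(1),np.median(L[m],0).round(1))
    t=red&(L[:,2]>47)
    if t.sum(): print("top",np.median(L[t],0))
a=shot("scene")["image"][130:290,190:350]
cv2.imwrite("pics/s7.png",cv2.resize(a,(560,560),interpolation=cv2.INTER_CUBIC)[:,:,::-1])
E
```

```text
15.95 [449.23373357  97.46118163 231.84866109] [ 0.41672759 -0.46141298 -0.72222331]
scene red 123 [-15.6  -8.9  15.1] [ 0.3  5.6 50.4] [-11.1  -4.6  34.4]
scene ring 114 [-26.7 -26.  -73.1] [29.1 22.  18.1] [-10.5 -14.7 -19.2]
top [-7.57380126 -2.14531885 48.60257014]
wrist red 424 [-13.1  -7.1  28.4] [ 2.1  6.2 51.2] [-7.7 -3.2 48.4]
wrist ring 340 [-14.7 -24.6 -43.1] [-2.7 23.9 12.4] [ -7.2 -16.8   4.9]
top [-5.14375907 -0.96955734 49.11703696]
```

View pics/s7.png

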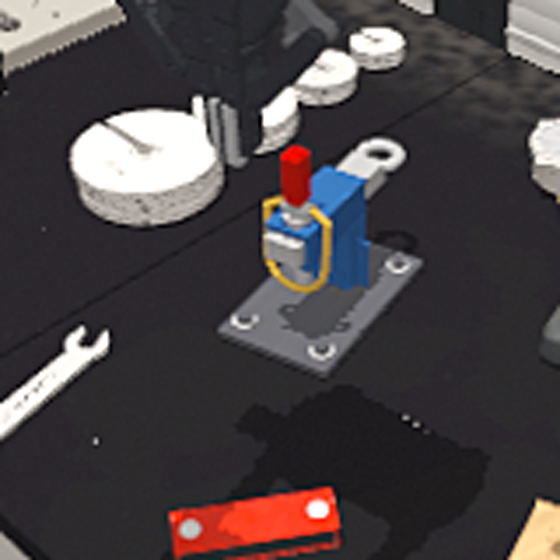

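```bash
python3 - <<'E'
from h import *
for n in ["scene","wrist"]:
    c=shot(n);P,uv=cloud(c);hsv=cv2.cvtColor(c["image"],cv2.COLOR_RGB2HSV)[uv[:,1],uv[:,0]].astype(int)
    D=P-[547.2,160.4,88];ya=.235;L=np.c_[D[:,0]*np.cos(ya)+D[:,1]*np.sin(ya),-D[:,0]*np.sin(ya)+D[:,1]*np.cos(ya),D[:,2]]
    rg=(np.abs(L[:,0]+5)<35)&(np.abs(L[:,1])<30)&(hsv[:,0]>15)&(hsv[:,0]<32)&(hsv[:,1]>120)&(L[:,2]<15)&(L[:,2]>-60)
    Q=L[rg]; Q=Q[np.argsort(Q[:,2])]; 
    if n=="scene": Q=Q[np.abs(Q[:,0]+8)<12]
    print(n,Q[:8].round(1).tolist()); p=np.polyfit(Q[:,2],Q[:,0],1); print("slope dx/dz",p, "angle",np.pi/2-np.arctan(p[0])+.26)
    g=(np.abs(L[:,0]+4)<9)&(np.abs(L[:,1])<9)&(L[:,2]>2)&(L[:,2]<10)&(hsv[:,1]<80); print("shoulder z",np.sort(L[g][:,2])[-10:].round(1))
E
```

```text
scene [[-8.5, -1.8, -53.9], [-14.5, -0.4, -53.0], [-11.6, -1.3, -51.8], [-15.3, -9.0, -51.8], [-13.0, 0.5, -51.5], [-15.3, -11.7, -50.6], [-14.3, -13.8, -50.5], [-15.1, 1.8, -50.5]]
slope dx/dz [ 0.12851024 -8.07697618] angle 1.702986604727134
shoulder z [7.5 8.3 8.5 8.6 8.7 9.  9.3 9.5 9.7 9.8]
wrist [[-12.2, -16.1, -41.5], [-11.5, -16.2, -40.3], [-13.1, -16.2, -39.9], [-14.0, -16.2, -39.4], [-14.1, -17.9, -38.7], [-13.3, -17.1, -38.7], [-14.1, -17.1, -38.6], [-11.7, -17.1, -38.5]]
slope dx/dz [ 0.1267577  -8.25405866] angle 1.704711045655083
shoulder z [4.8 5.2 8.3 8.4 8.4 8.5 8.7 8.9 9.4 9.9]
```

```bash
python3 -c "
from workcell import *
print(job_done())"
```

```text
the job is handed in; nothing more can be done
None
```

I handed in the job with the pin seated in the sleeve and through the drawbar, and the ring snapped shut at about 1.70 rad by camera. The arm was clear at about 16 s; the hand-in call returned no verdict.

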